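Unlatch the coin tray and hold it over its stack

TASK

Swing the hasp up and back past upright, right off the catch of the blue coin tray in its wooden cradle, then lift the tray by its handle and carry it over the glass cups to the stack of coin trays on the turntable. Finish still holding it level and hovering about 15 mm above the stack, squarely lined up with the trays below (either way round) and never touching them, so that I can slip a felt sheet in between; do not put it down or let go. Leave the cups, striker, canister and turntable as they stand.

Things in the scene. Friction and masses are not known exactly. Their poses are not given: they have to be found in the camera images.
- cradle: Fixed beechwood board, 210 x 112 x 10 mm, with low stops (tops 22 mm above the table) that hold the coin tray with 2 mm of play. It stands on the left or right half of the table; z up. Origin on the table under the centre of the place of the tray; the board runs from x = -95 to +115 mm. Its own +x axis points to the end with the hasp's hinge, roughly away from the robot.
- tray: Loose blue coin tray, 160 (x) x 90 (y) x 22 mm, about 0.25 kg, walls and floor 5 mm, 7 mm thick game coins fixed inside. Origin at the centre of its underside, z up; in the cradle its underside is 10 mm above the table. Handle: an upright wooden fin at the centre, 44 mm long along the tray's x, 12 mm thick along y, top 62 mm above the underside (free above the 22 mm rim). Catch: a steel post 5 x 6 mm on the rim at x = +76.5 mm, top 46 mm above the underside.
- hasp (a joint): Hinge of the hasp, rad. 0: hasp lies level over the tray's end with its slot round the catch post; it grows as the free end swings up and away over the hinge; 1.57 upright, stop at 2.2. Starts at 0 to 0.12. Stiff (about 0.04 N m): it stays where it is left.
- hasp_pivot (a point): Middle of the hasp's hinge line, on the cradle at x = +100 mm, 38 mm above the table. Axes as the cradle's; the hinge line runs along y.
- hasp_bar (a point): Middle of the brass pull bar at the free end of the hasp. The bar is 9 mm thick, lies along y (parallel to the hinge line) and sticks out 42 mm to either side of this point. The steel strap and its two uprights lie within 12 mm of the middle, so the bar is free from 12 to 42 mm on either side. At joint 0 the bar lies 45 mm from the hinge line towards the tray (-x) and 20 mm above it, 58 mm above the table. The point's axes turn with the hasp.
- stack: Three blue coin trays, each 160 x 90 x 22 mm, fixed one on another on the round beech platter (190 mm diameter, 14 mm thick) of a turntable. No handles; the top one is open with coins 12 mm high inside. Turns about the vertical with slight friction (0.06 N m). Origin at the centre of the platter's underside, 16 mm above the table.
- stack_top (a point): Centre of the stack's top, at the height of the top tray's rim, 96 mm above the table. z up, x along the long side of the trays.
- stack_end (a point): Middle of the +x short edge of the stack's top rim, 80 mm from stack_top.
- alu_tray: Fixed low aluminium tray, 200 (x) x 130 (y) x 12 mm, between cradle and turntable, carrying the two glass cups. Origin at the centre of its underside.
- cup_a: Clear glass cup, 62 mm rim diameter, 85 mm tall, its rim 88 mm above the table. Origin at the centre of its underside. Leave alone.
- cup_b: Green glass cup, same size as the clear one. Origin at the centre of its underside. Leave alone.
- striker: Purple acrylic striker disc, 41 mm diameter, 10 mm thick, flat on the table. Origin at the centre of its underside. Leave alone.
- canister: White ceramic canister with wooden screw top, 97 mm diameter, 130 mm tall. Origin at the centre of its underside. Leave alone.
Not all that is in view belongs to the job. Leave any pink look-alike of the part that bears stack alone. What is shaped like the cradle but orange is not meant.

How it is judged:
On the way, in this order (a step that is already met when the one before it is completed fails the run):
1. the hasp is swung off the catch (joint above 1.3 rad) while the tray still lies in the cradle (value of joint hasp above 1.3 rad and distance between tray and cradle below 0.02 m), for 0.2 s.
2. the tray is lifted out of the cradle, its underside more than 60 mm above the cradle's foot (z of tray in the frame of cradle above 0.06 m and contact force between tray and the fingers above 0.5 N), for 0.1 s.
At the end, for the whole second after the job is handed in: The gripper still holds the tray at rest over the stack: underside 4 to 30 mm above the stack's top rim, centres within 10 mm in plan, long sides within 0.12 rad of parallel (either way round), tilt under 0.10 rad, not touching the stack; the hasp remains swung off (above 1.2 rad) (z of tray in the frame of stack_top between 0.004 and 0.03 m and horizontal distance between tray and stack_top below 0.01 m and angle between the x axis of tray and the x axis of stack_top, either way round below 0.12 rad and angle between tray's own z axis and vertical below 0.1 rad and contact force between tray and stack below 0.05 N and contact force between tray and the fingers above 0.5 N and linear speed of tray below 0.02 m/s and angular speed of tray below 0.15 rad/s and value of joint hasp above 1.2 rad); the arm keeps its last pose, push and grip.
It fails at once if the tray touches the stack (contact force between tray and stack above 0.5 N).
It fails at once if a cup, the striker or the canister is moved more than 20 mm (distance of any of cup_a, cup_b, striker, canister from where it was at the start of the episode above 0.02 m).
It fails at once if the turntable is turned (end of the stack moved more than 15 mm) (distance of stack_end from where it was at the start of the episode above 0.015 m).
It also fails if it takes over 58 s, if anything falls off the work surface, if the arm or the gripper's body presses on something with over 40 N, if the wrist force passes 120 N, or if a joint passes its speed limit or range.

ROBOT

A 6-joint arm with a two-finger parallel gripper is mounted at the origin on the work surface. World frame = base frame: x ahead of the robot, y to its left, z up, the work surface at z = 0. Lengths are in m, angles in rad, forces in N, time in s.
With the tool pointing down it reaches from about 0.275 to 0.85 m from the base axis. Payload 19 kg.
Tool frame: the origin (TCP) lies at the very end of the fingers, on their centre line; the grasp point (between the pads) lies 19 mm behind it; z points along the fingers, y is the direction in which the jaws open and shut (so a half turn about z gives the same grasp; the last joint's range is limited). The gripper opens to 85 mm and grips with 20 to 120 N. Pads are 22 mm wide; open, the fingers measure 114 mm over their backs; the gripper's body (76 mm by 85 mm) begins 54 mm behind the grasp point. The pads swing forward as they close: fully open they stand 13 mm farther back than shut.
Start: joints at [-1.44, 0.15, 1.437, -0, 1.554, -0.134], TCP at [0.15, -0.555, 0.231] pointing down, gripper open.
Joint ranges: [-2.8, 2.8], [-0.68, 2.1], [0.12, 2.68], [-1.39, 4.53], [0.16, 2.79], [-2.81, 2.81]. Speed limits (rad/s): [1.89, 1.89, 2.22, 3.01, 3.01, 3.01].

INTERFACE

Orientations are given as a unit quaternion [w, x, y, z].
In Python, from cell import env gives the robot as it stands.
- The arm moves only by the shell command python3 -m jog 'ROWS'. ROWS is a JSON object of lists of equal length, an entry for each row: "dr": the turn, a rotation vector about the world's x, y, z in degrees, a list of three; "slide": the shift along the world's x, y, z in m, a list of three; "hand": the closure, from 0 (fully open) to 1 (shut). A call has 1 to 10 rows; each row shifts and turns the commanded pose from where the row before left it; what a row does not reach is not made up. A row lasts 1/12 s, in which the tool goes at most 41.7 mm and 7.16 degrees, less where a joint would pass 70% of its speed; a pose out of reach is approached as far as the arm can. A call with a gripper value outside its range is refused whole. The fingers move at their own pace and stop on an object; the grip force is fixed at half the most. Time passes only in rows, so rows that do not move let the fingers close. It gives the time, the measured TCP pose, the force and the opening at its end, in the units of the state.
- env.observe(): the state, without advancing time (a new reading comes with each control period).
- env.get_image(name): name is "side" or "top" or "wrist"; returns (picture, depth): 384x512x3 uint8, red, green, blue; 384x512 float32, m along the optical axis (not along the pixel's ray), 0 where there is no reading.
- env.camera_model(name): a dict with "fx", "fy", "cx", "cy" (pixels), "R" (3x3) and "t" (3): a world point X has camera coordinates R X + t; the wrist camera has in their place "hand_eye" (4x4, takes a point from camera to tool coordinates, whose origin is the TCP and whose axes are the flange's). Camera axes: x right, y down, z forward; pixel columns grow to the right and rows downward; lengths in m; the calibration is good to about 2 mm. A picture is of the moment at which its call begins: read the wrist's pose just before it. camera_model takes no time and is no camera call.
- env.sign_off(): hands the job in, once; it reports no verdict.
The state is a dict: "clock": time; "joint_positions": joint angles; "qd": joint speeds; "effort": joint torques, N m; "tool_pos": TCP position; "tcp_rot": TCP orientation; "wrist_force": force on the tool from outside, world axes, zero at the start; "torque": the same for the moment, N m; "grip_width": finger opening in m.
Only numpy, scipy, OpenCV 4.12 (cv2) and the standard library are available. Lean on these libraries where they do the work, as an engineer would, in place of code of your own. Each camera call takes 0.05 s, during which the arm holds its last target.

## Working session

There is one attempt and no reset: what is moved stays moved. The work goes in short steps, Python scripts to look and compute and a shell command to move; the robot and the scene stay as the last step left them, time stands still between calls to the robot, and variables do not carry over. Pictures are saved under pics/ and viewed, and the job is handed in when it is done.

```bash
ls; mkdir -p pics; cat > h.py <<'E'
import numpy as np, cv2
from cell import env
def grab(n):
    s=env.observe(); im,d=env.get_image(n); return s,im,d
def save(im,f): cv2.imwrite('pics/'+f, im[:,:,::-1])
E
python3 - <<'E'
from h import *
for n in ['side','top']:
    s,im,d=grab(n); save(im,n+'0.png'); np.savez('pics/'+n+'0.npz',im=im,d=d)
    print(n,env.camera_model(n))
print(s)
E
```

```text
pics
side {'fx': 389.8175050391542, 'fy': 389.8175050391542, 'cx': 258.92802949514834, 'cy': 192.92576260222253, 'R': array([[-0.83530767, -0.54963375, -0.01279979],
       [-0.37451323,  0.5859035 , -0.71864938],
       [ 0.4024934 , -0.59549965, -0.6952548 ]]), 't': array([0.35424033, 0.26823121, 1.22491509])}
top {'fx': 463.9278206697127, 'fy': 463.9278206697127, 'cx': 260.72334328738407, 'cy': 188.54308620258254, 'R': array([[ 0.00381921, -0.99971878,  0.02340448],
       [-0.98786856, -0.00740536, -0.15511565],
       [ 0.15524534, -0.02252813, -0.98761904]]), 't': array([-0.09277698,  0.50431312,  1.32068492])}
{'clock': 0.05, 'joint_positions': array([-1.43998453e+00,  1.50922677e-01,  1.43802131e+00, -8.69916936e-06,
        1.55380013e+00, -1.34012158e-01]), 'qd': array([-0.00173319, -0.00071087, -0.00124545, -0.00037754, -0.00055371,
       -0.00053744]), 'effort': array([ 4.95600456e-03, -7.15106964e+01, -5.72439873e+01, -2.80738423e-04,
        7.31699503e-03,  2.96193798e-05]), 'tool_pos': array([ 0.15043878, -0.55471342,  0.23071637]), 'tcp_rot': array([-5.75736757e-04,  9.91246161e-01,  1.32025442e-01, -3.42763530e-06]), 'wrist_force': array([-0.23275148,  0.39507623,  0.07423588]), 'torque': array([-0.01761251, -0.05171841, -0.01386279]), 'grip_width': 0.08541535959080836}
```

View pics/side0.png

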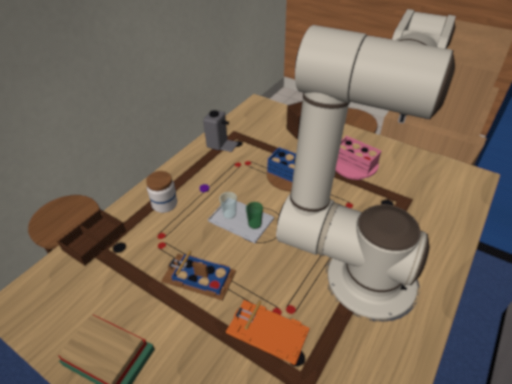

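View pics/top0.png

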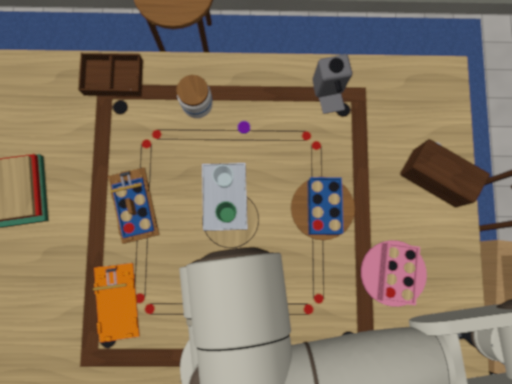

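The top view shows two things that could be the cradle: the wooden board with the blue tray at (133,205), and an orange look-alike at (117,302). It also shows two that could be the stack: blue trays on a beech platter at (323,207), and a pink one at (393,272). By the description I choose the wooden cradle and the blue stack, and I'll check both in a close crop.

```bash
cat >> h.py <<'E'
def deproj(cam,d,u,v):
    z=d[v,u]; p=np.array([(u-cam['cx'])*z/cam['fx'],(v-cam['cy'])*z/cam['fy'],z]); return cam['R'].T@(p-cam['t'])
def ray(cam,u,v,h):
    r=cam['R'].T@np.array([(u-cam['cx'])/cam['fx'],(v-cam['cy'])/cam['fy'],1]); c=-cam['R'].T@cam['t']
    return c+r*(h-c[2])/r[2]
def cloud(cam,d):
    v,u=np.mgrid[:d.shape[0],:d.shape[1]]
    P=np.stack([(u-cam['cx'])*d/cam['fx'],(v-cam['cy'])*d/cam['fy'],d],-1)
    return (P-cam['t'])@cam['R']
E
python3 - <<'E'
from h import *
z=np.load('pics/top0.npz'); im=z['im'];d=z['d']
a=cv2.resize(im[160:250,95:175],(400,450),interpolation=cv2.INTER_CUBIC)
b=cv2.resize(im[165:255,285:365],(400,450),interpolation=cv2.INTER_CUBIC)
save(np.hstack([a,b]),'crop0.png')
cam=env.camera_model('top'); W=cloud(cam,d)
hsv=cv2.cvtColor(im,cv2.COLOR_RGB2HSV)
m=((hsv[...,0]>100)&(hsv[...,0]<125)&(hsv[...,1]>150)&(hsv[...,2]>60)).astype(np.uint8)
for name,(x0,x1,y0,y1) in dict(cr=(100,170,160,250),st=(295,350,170,245)).items():
    mm=np.zeros_like(m); mm[y0:y1,x0:x1]=m[y0:y1,x0:x1]
    v,u=np.nonzero(mm); P=W[v,u]; print(name,len(u),np.percentile(P[:,2],[5,50,95]))
    for h in ((0.032,) if name=='cr' else (0.096,)):
        Q=np.array([ray(cam,a,b,h)[:2] for a,b in zip(u,v)],np.float32)
        print(cv2.minAreaRect(Q))
for n,u,v in [('cupA',223,176),('cupB',227,212),('can',193,88),('striker',244,127)]: print(n,deproj(cam,d,u,v))
E
```

```text
cr 408 [0.01084345 0.01773923 0.03404164]
((0.4478803277015686, 0.2833744287490845), (0.15412282943725586, 0.08541363477706909), 14.2356595993042)
st 759 [0.07541419 0.08138657 0.09782529]
((0.4499685764312744, -0.26891985535621643), (0.15539313852787018, 0.08935073018074036), 0.4114444851875305)
cupA [0.54758311 0.0232064  0.00655806]
cupB [0.43839702 0.00939273 0.00911363]
can [0.77627152 0.10438599 0.13142097]
striker [ 0.69996674 -0.03868048  0.00997076]
```

View pics/crop0.png

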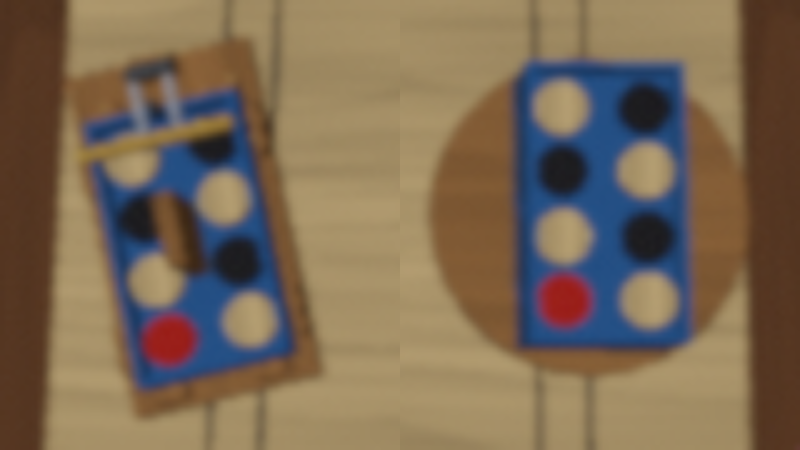

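```bash
python3 - <<'E'
from h import *
print(np.round(env.camera_model('wrist')['hand_eye'],3), {k:v for k,v in env.camera_model('wrist').items() if k!='hand_eye'})
cam=env.camera_model('top')
for n,u,v,h in [('cupA',223,176,.088),('cupB',227,212,.088)]: print(n,ray(cam,u,v,h))
E
python3 -m jog '{"dr":[[0,0,6],[0,0,6],[0,0,6],[0,0,6],[0,0,6],[0,0,6],[0,0,6],[0,0,6],[0,0,6],[0,0,6]],"slide":[[0.013,0.036,0.012],[0.013,0.036,0.012],[0.013,0.036,0.012],[0.013,0.036,0.012],[0.013,0.036,0.012],[0.013,0.036,0.012],[0.013,0.036,0],[0.013,0.036,0],[0.013,0.036,0],[0.013,0.036,0]],"hand":[0,0,0,0,0,0,0,0,0,0]}'
```

```text
[[ 0.001 -0.952 -0.306  0.079]
 [ 1.     0.001  0.001 -0.002]
 [-0.001 -0.306  0.952 -0.144]
 [ 0.     0.     0.     1.   ]] {'fx': 268.675529324934, 'fy': 268.675529324934, 'cx': 258.6646634657967, 'cy': 193.19712205628682}
cupA [0.53256943 0.0183329  0.088     ]
cupB [0.43008884 0.00545555 0.088     ]
clock: 0.93
tool_pos: [0.2803, -0.1932, 0.3032]
tcp_rot: [0.0, 0.791, 0.612, -0.0]
wrist_force: [1.4, 0.2, 0.4]
grip_width: 0.0855
```

```bash
python3 -m jog '{"dr":[[0,0,3],[0,0,3],[0,0,3],[0,0,3],[0,0,3],[0,0,3],[0,0,3],[0,0,3],[0,0,3],[0,0,2]],"slide":[[0.017,0.037,0],[0.017,0.037,0],[0.017,0.037,0],[0.017,0.037,0],[0.017,0.037,0],[0.017,0.037,0],[0.017,0.037,0],[0.017,0.037,0],[0.017,0.037,0],[0.017,0.037,0]],"hand":[0,0,0,0,0,0,0,0,0,0]}'
python3 -m jog '{"dr":[[0,0,0],[0,0,0],[0,0,0],[0,0,0]],"slide":[[0.017,0.037,0],[0.017,0.037,0],[0,0,0],[0,0,0]],"hand":[0,0,0,0]}'
python3 - <<'E'
from h import *
s,im,d=grab('wrist'); save(im,'w1.png'); np.savez('pics/w1.npz',im=im,d=d,p=s['tool_pos'],q=s['tcp_rot'])
print(s['tool_pos'],s['tcp_rot'],s['joint_positions'])
s,im,d=grab('top'); save(im,'t1.png'); np.savez('pics/t1.npz',im=im,d=d)
E
```

```text
clock: 1.77
tool_pos: [0.4448, 0.1627, 0.3031]
tcp_rot: [-0.0, 0.621, 0.784, -0.0]
wrist_force: [1.2, -1.3, 1.0]
grip_width: 0.0852
clock: 2.1
tool_pos: [0.4787, 0.2358, 0.3019]
tcp_rot: [-0.001, 0.621, 0.783, -0.001]
wrist_force: [-0.0, 0.1, -0.2]
grip_width: 0.0853
[0.47869618 0.23579899 0.30190608] [-7.68739038e-04  6.21401911e-01  7.83490793e-01 -1.11863685e-03] [3.13249795e-01 5.15386792e-02 1.40513992e+00 4.12043347e-05
 1.68762838e+00 8.35211733e-02]
```

View pics/w1.png

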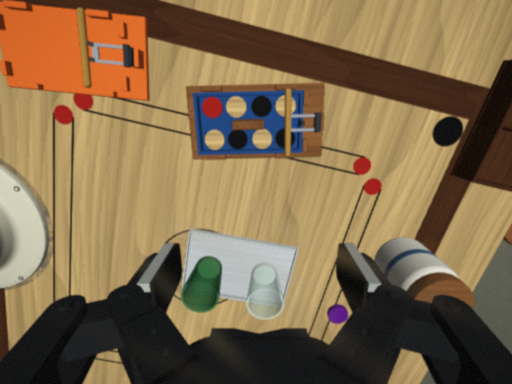

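View pics/t1.png

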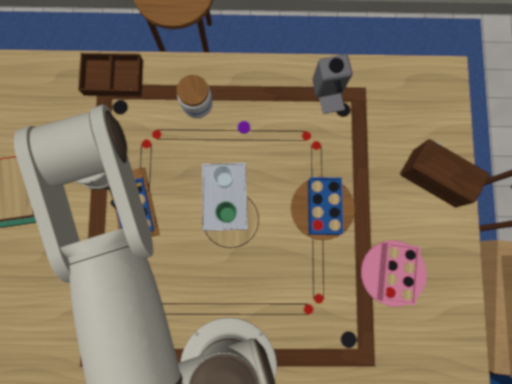

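The wrist view shows the wooden cradle with its blue tray around (255,122), the brass bar at (288,122) and the handle at (247,125). The orange look-alike is off at (75,50). I'll measure the pose from this picture.

```bash
cat >> h.py <<'E'
from scipy.spatial.transform import Rotation as Ro
def wcam(p,q):
    m=env.camera_model('wrist'); H=m['hand_eye']; T=np.eye(4); T[:3,:3]=Ro.from_quat([q[1],q[2],q[3],q[0]]).as_matrix(); T[:3,3]=p
    C=np.linalg.inv(T@H); m['R']=C[:3,:3]; m['t']=C[:3,3]; return m
def rect(cam,mask,h):
    v,u=np.nonzero(mask); Q=np.array([ray(cam,a,b,h)[:2] for a,b in zip(u,v)],np.float32)
    return cv2.minAreaRect(Q)
E
python3 - <<'E'
from h import *
z=np.load('pics/w1.npz'); im=z['im'];d=z['d']; cam=wcam(z['p'],z['q'])
hsv=cv2.cvtColor(im,cv2.COLOR_RGB2HSV); H,S,V=cv2.split(hsv)
roi=np.zeros(H.shape,bool); roi[75:170,180:335]=1
blue=roi&(H>100)&(H<125)&(S>150)&(V>50)
wood=roi&~((S<110)&(V>150))
print('blue rect',rect(cam,blue,.032))
W=cloud(cam,d)
print('heights: bar,handle,board,coin',[W[v,u].round(3) for v,u in [(125,289),(125,247),(100,318),(140,262)]])
print(hsv[125,289],hsv[95,289],hsv[100,318],hsv[70,250],hsv[125,245])
save(cv2.resize(im[75:170,180:335],(775,475),interpolation=cv2.INTER_CUBIC),'w1c.png')
E
```

```text
blue rect ((0.4511551856994629, 0.2869597375392914), (0.15785036981105804, 0.08792639523744583), 14.620750427246094)
heights: bar,handle,board,coin [array([0.507, 0.299, 0.063]), array([0.45 , 0.287, 0.073]), array([0.546, 0.343, 0.012]), array([0.477, 0.266, 0.023])]
[ 20 162 172] [ 19 161 173] [ 14 157 130] [ 20 107 195] [ 13 160 126]
```

View pics/w1c.png

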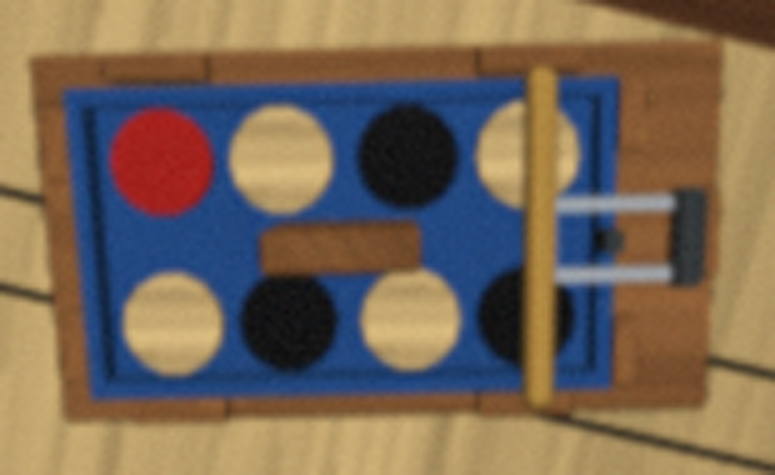

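```bash
python3 - <<'E'
from h import *
z=np.load('pics/w1.npz'); cam=wcam(z['p'],z['q'])
a=ray(cam,288.2,89,.062);b=ray(cam,288,155.6,.062);print('bar',a,b,(a+b)/2,np.linalg.norm(a-b),np.degrees(np.arctan2(*(a-b)[[1,0]]))-90)
a=ray(cam,232.3,125.4,.072);b=ray(cam,264.2,122.5,.072);print('fin crop-based top',a,b,(a+b)/2,np.linalg.norm(a-b))
yaw=np.radians(14.5); R=np.array([[np.cos(yaw),-np.sin(yaw)],[np.sin(yaw),np.cos(yaw)]])
c=np.array([.4510,.2868])
for n,p in dict(grip0=(.055,-.027),push=(.05,-.027),piv=(.1,0)).items(): print(n,c+R@p)
print('cx',R[:,0],'cy',R[:,1])
E
```

```text
bar [0.4934061  0.34418607 0.062     ] [0.51651142 0.25788464 0.062     ] [0.50495876 0.30103536 0.062     ] 0.08934087095839334 14.98817700626762
fin crop-based top [0.43103752 0.28174579 0.072     ] [0.4721181  0.29530914 0.072     ] [0.45157781 0.28852746 0.072     ] 0.04326173604454395
grip0 [0.51100838 0.27443091]
push [0.50616764 0.27317901]
piv [0.54781476 0.311838  ]
cx [0.96814764 0.25038   ] cy [-0.25038     0.96814764]
```

```bash
python3 -m jog '{"dr":[[0,0,1.3],[0,0,0],[0,0,0],[0,0,0],[0,0,0],[0,0,0],[0,0,0],[0,0,0],[0,0,0]],"slide":[[0.0163,0.0188,0],[0.0163,0.0188,-0.02],[0,0,-0.036],[0,0,-0.036],[0,0,-0.036],[0,0,-0.036],[0,0,-0.02],[0,0,0],[0,0,0]],"hand":[0.4,0.4,0.4,0.4,0.4,0.4,0.4,0.4,0.4]}'
python3 - <<'E'
from h import *
s,im,d=grab('wrist'); save(im,'w2.png'); print(s['tool_pos'],s['tcp_rot'])
E
```

```text
clock: 2.95
tool_pos: [0.5112, 0.2708, 0.1199]
tcp_rot: [-0.0, 0.614, 0.789, -0.0]
wrist_force: [0.5, 0.2, 1.0]
grip_width: 0.0511
[0.51117764 0.27081415 0.11989916] [-1.08587767e-04  6.14063863e-01  7.89256301e-01 -2.27882668e-04]
```

View pics/w2.png

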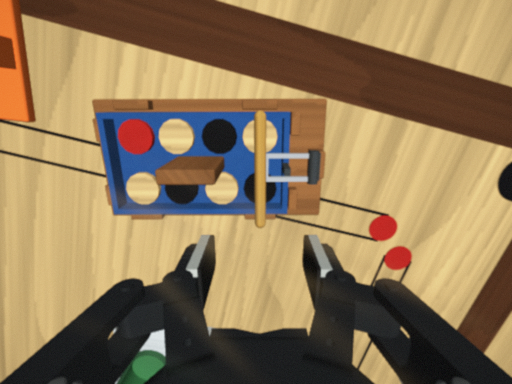

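The bar runs from (260,112) to (260,226), and the jaws are centred on the same column. Next I descend and grip it.

```bash
python3 -m jog '{"dr":[[0,0,0],[0,0,0],[0,0,0],[0,0,0],[0,0,0],[0,0,0],[0,0,0],[0,0,0],[0,0,0]],"slide":[[0,0.002,-0.035],[0,0,-0.03],[0,0,-0.01],[0,0,0],[0,0,0],[0,0,0],[0,0,0],[0,0,0],[0,0,0]],"hand":[0.4,0.4,0.4,0.4,1,1,1,1,1]}'
python3 - <<'E'
from h import *
s,im,d=grab('wrist'); save(im,'w3.png'); print(s['tool_pos'],s['wrist_force'],s['grip_width'])
s,im,d=grab('side'); save(cv2.resize(im[220:320,120:280],(800,500)),'s3.png')
E
```

```text
clock: 3.75
tool_pos: [0.5111, 0.2739, 0.046]
tcp_rot: [0.0, 0.613, 0.79, 0.0]
wrist_force: [-10.0, -4.6, 12.6]
grip_width: 0.0064
[0.51107328 0.27388212 0.04595678] [-10.00151756  -4.58556959  12.6350441 ] 0.006365743493987682
```

View pics/w3.png

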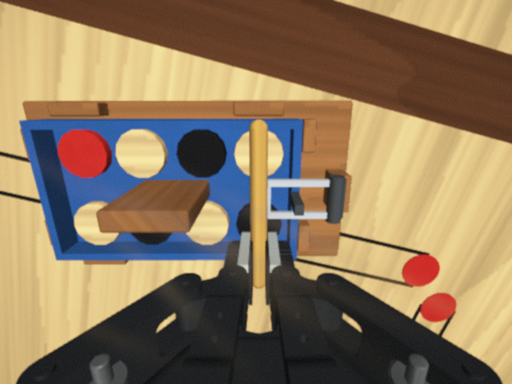

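View pics/s3.png

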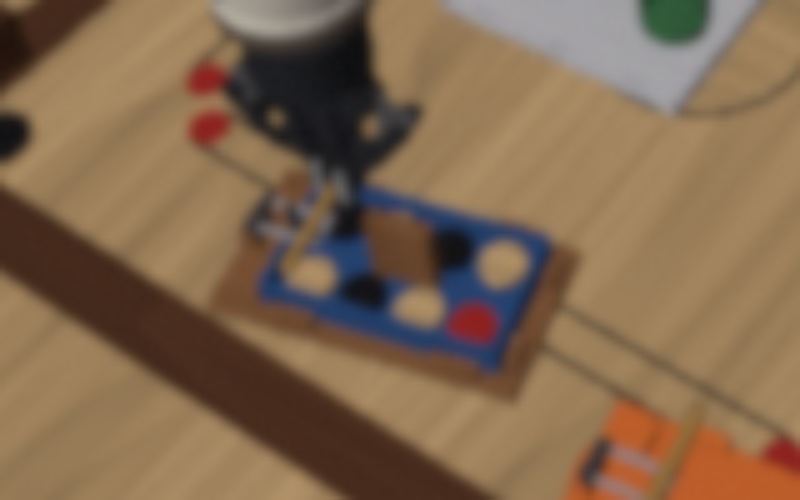

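```bash
python3 -m jog '{"dr":[[-1.5,5.81,0],[-1.5,5.81,0],[-1.5,5.81,0],[-1.5,5.81,0]],"slide":[[0.00105,0.00027,0.00466],[0.00152,0.00039,0.00452],[0.00196,0.00051,0.00433],[0.00239,0.00062,0.0041]],"hand":[1,1,1,1]}'
python3 - <<'E'
from h import *
s,im,d=grab('wrist'); save(im,'w4.png'); print(s['tool_pos'],s['wrist_force'],s['grip_width'],s['joint_positions'])
E
```

```text
clock: 4.18
tool_pos: [0.5184, 0.2758, 0.0642]
tcp_rot: [-0.128, 0.6, 0.772, -0.166]
wrist_force: [-3.1, 0.4, 0.9]
grip_width: 0.0063
[0.5183717  0.27576255 0.06423984] [-3.06547161  0.38710566  0.9247067 ] 0.00631028072483128 [0.33820869 0.55715902 1.2975415  0.03552345 1.70806353 0.08549366]
```

View pics/w4.png

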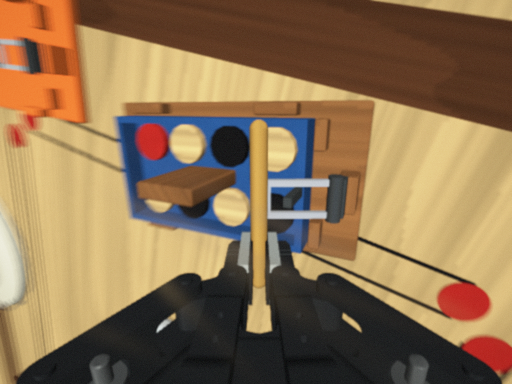

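```bash
python3 -m jog '{"dr":[[-1.5,5.81,0],[-1.5,5.81,0],[-1.5,5.81,0],[-1.5,5.81,0],[-1.5,5.81,0]],"slide":[[0.0028,0.00072,0.00382],[0.00317,0.00082,0.00349],[0.00349,0.0009,0.00314],[0.00379,0.00098,0.00273],[0.00406,0.00105,0.00232]],"hand":[1,1,1,1,1]}'
python3 - <<'E'
from h import *
s,im,d=grab('wrist'); save(im,'w5.png'); print(s['tool_pos'],s['wrist_force'],s['grip_width'],s['joint_positions'])
s,im,d=grab('side'); save(im,'s5.png')
E
```

```text
clock: 4.65
tool_pos: [0.536, 0.2802, 0.0795]
tcp_rot: [-0.279, 0.546, 0.703, -0.361]
wrist_force: [-3.9, 2.2, 3.0]
grip_width: 0.0061
[0.53601839 0.28024989 0.07945433] [-3.93454755  2.15480167  2.95020665] 0.006131542082151264 [0.32351861 0.9378988  0.84699777 0.07706471 2.30038491 0.09541909]
```

View pics/w5.png

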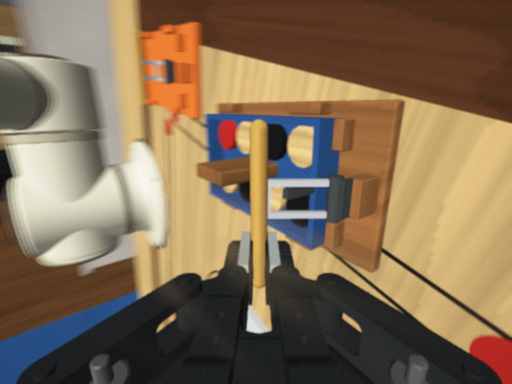

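View pics/s5.png

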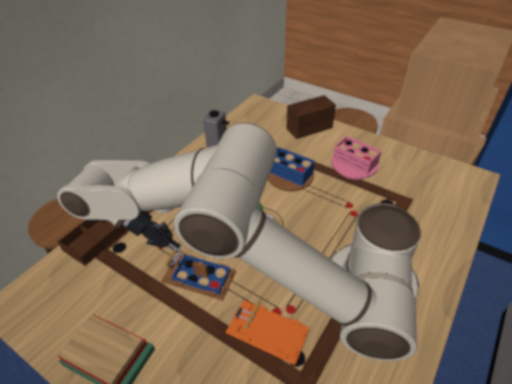

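```bash
python3 - <<'E'
from h import *
s,im,d=grab('top'); save(im,'t5.png')
cam=env.camera_model('top');W=cloud(cam,d)
print(W[75,110],W[60,90], W[95,195])
E
```

```text
[0.75282123 0.29361995 0.27382969] [0.77515377 0.33209583 0.310904  ] [0.75689389 0.09863644 0.12818312]
```

View pics/t5.png

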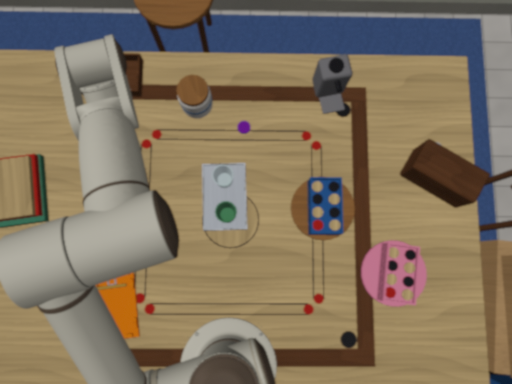

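```bash
python3 - <<'E'
from h import *
z=np.load('pics/top0.npz');W=cloud(env.camera_model('top'),z['d'])
for v,u in [(58,85),(58,140),(93,110),(75,95),(75,111)]: print(W[v,u].round(3))
E
python3 -m jog '{"dr":[[0,0,0],[0,0,0],[0,0,0],[0,0,0]],"slide":[[0.00657,0.0017,0.001],[0.00665,0.00172,0],[0.00657,0.0017,-0.001],[0.00639,0.00165,-0.0019]],"hand":[1,1,1,1]}'
python3 - <<'E'
from h import *
s,im,d=grab('wrist'); save(im,'w6.png'); print(s['tool_pos'],s['wrist_force'],s['grip_width'],s['joint_positions'])
E
```

```text
[0.911 0.453 0.021]
[0.905 0.28  0.04 ]
[0.797 0.368 0.029]
[0.864 0.425 0.005]
[0.854 0.369 0.028]
clock: 5.13
tool_pos: [0.5621, 0.2869, 0.0787]
tcp_rot: [-0.277, 0.547, 0.704, -0.359]
wrist_force: [5.8, -2.9, 27.5]
grip_width: 0.0065
[0.56213633 0.28691674 0.07867669] [ 5.84461105 -2.86423498 27.48231887] 0.006467067822018572 [0.32138636 1.00147187 0.73008258 0.07784049 2.34916109 0.09788659]
```

View pics/w6.png

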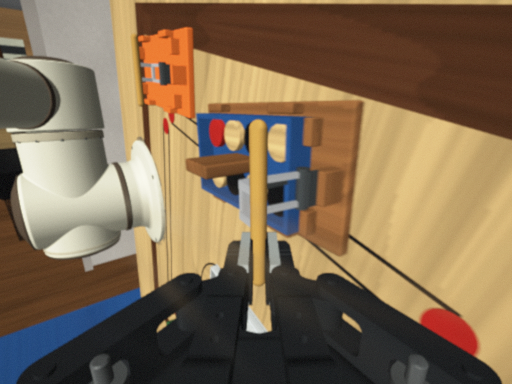

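```bash
python3 -m jog '{"dr":[[0,0,0],[0,0,0]],"slide":[[0.003,0.0008,0.0015],[0.0045,0.0011,-0.001]],"hand":[1,1]}'
python3 -m jog '{"dr":[[0,0,0],[0,0,0],[0,0,0]],"slide":[[0.0045,0.0011,-0.002],[0.0045,0.0011,-0.0025],[0,0,0]],"hand":[1,1,1]}'
python3 - <<'E'
from h import *
s,im,d=grab('wrist'); save(im,'w7.png'); print(s['tool_pos'],s['wrist_force'],s['grip_width'])
E
```

```text
clock: 5.35
tool_pos: [0.5693, 0.289, 0.0768]
tcp_rot: [-0.277, 0.547, 0.704, -0.359]
wrist_force: [-7.7, 2.2, -9.0]
grip_width: 0.0062
clock: 5.6
tool_pos: [0.5785, 0.2911, 0.0712]
tcp_rot: [-0.278, 0.547, 0.703, -0.36]
wrist_force: [-1.9, 0.6, 1.2]
grip_width: 0.0059
[0.57853732 0.29107968 0.07121415] [-1.92031212  0.61590144  1.18976784] 0.005878499766797409
```

View pics/w7.png

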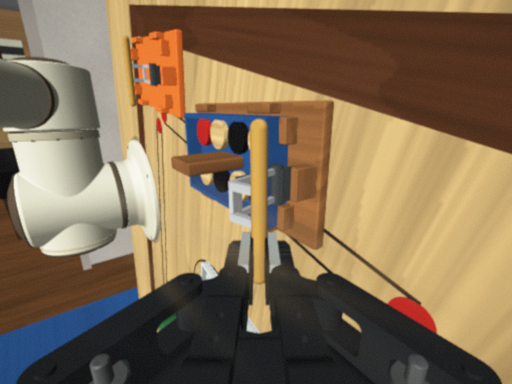

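```bash
python3 -m jog '{"dr":[[0,0,0],[0,0,0],[0,0,0],[0,0,0],[0,0,0],[0,0,0],[0,0,0]],"slide":[[0,0,0],[0,0,0],[0,0,0],[0.0117,0.003,0.0088],[0.0157,0.004,0.0118],[0.0157,0.004,0.0118],[0.0157,0.004,0.0118]],"hand":[0.6,0.6,0.6,0.6,0.6,0.6,0.6]}'
python3 - <<'E'
from h import *
s,im,d=grab('wrist'); save(im,'w8.png'); print(s['tool_pos'],s['wrist_force'],s['grip_width'],s['joint_positions'])
E
```

```text
clock: 6.23
tool_pos: [0.6333, 0.3051, 0.114]
tcp_rot: [-0.277, 0.547, 0.704, -0.359]
wrist_force: [1.2, 0.2, 1.2]
grip_width: 0.034
[0.63327283 0.30511018 0.11400058] [1.21862646 0.16952137 1.17413815] 0.03402807785972138 [0.31578545 1.243324   0.20733249 0.10476157 2.62857004 0.13152552]
```

View pics/w8.png

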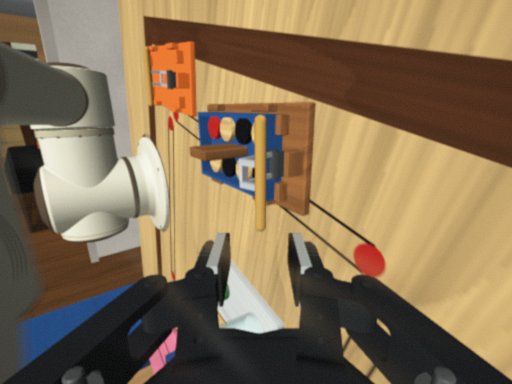

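```bash
python3 -m jog '{"dr":[[1.5,-5.81,0],[1.5,-5.81,0],[1.5,-5.81,0],[1.5,-5.81,0],[1.5,-5.81,0],[1.5,-5.81,0],[1.5,-5.81,0],[1.5,-5.81,0],[1.5,-5.81,0],[0,0,0]],"slide":[[0,0,0.015],[0,0,0.02],[0,0,0.02],[0,0,0.02],[0,0,0.02],[-0.01,0,0.02],[-0.02,0,0],[-0.02,0,0],[-0.02,0,0],[0,0,0]],"hand":[0,0,0,0,0,0,0,0,0,0]}'
```

```text
clock: 7.12
tool_pos: [0.5669, 0.3047, 0.2265]
tcp_rot: [-0.017, 0.613, 0.79, -0.022]
wrist_force: [-0.1, 0.5, 0.3]
grip_width: 0.085
```

```bash
python3 -m jog '{"dr":[[0.8,-3.1,0],[0,0,-7],[0,0,-7],[0,0,-7],[0,0,-7],[0,0,-7],[0,0,-7],[0,0,-7],[0,0,-7],[0,0,-7]],"slide":[[-0.0116,-0.0018,0],[-0.0116,-0.0018,0],[-0.0116,-0.0018,0],[-0.0116,-0.0018,0],[-0.0116,-0.0018,0],[-0.0116,-0.0018,0],[-0.0116,-0.0018,0],[-0.0116,-0.0018,0],[-0.0116,-0.0018,0],[-0.0116,-0.0018,0]],"hand":[0,0,0,0,0,0,0,0,0,0]}'
python3 -m jog '{"dr":[[0,0,-7],[0,0,-7],[0,0,-7],[0,0,-6],[0,0,0],[0,0,0]],"slide":[[0,0,0],[0,0,0],[0,0,0],[0,0,0],[0,0,0],[0,0,0]],"hand":[0,0,0,0,0,0]}'
python3 - <<'E'
from h import *
s,im,d=grab('wrist'); save(im,'w9.png'); print(s['tool_pos'],s['tcp_rot'],s['joint_positions'],Ro.from_quat(np.roll(s['tcp_rot'],-1)).as_matrix().round(4))
np.savez('pics/w9.npz',im=im,d=d,p=s['tool_pos'],q=s['tcp_rot'])
E
```

```text
clock: 7.95
tool_pos: [0.4563, 0.2871, 0.2264]
tcp_rot: [-0.001, 0.937, 0.35, -0.001]
wrist_force: [0.8, -0.6, -0.4]
grip_width: 0.0853
clock: 8.45
tool_pos: [0.4571, 0.2873, 0.2267]
tcp_rot: [-0.001, 0.992, 0.126, -0.0]
wrist_force: [-0.2, 0.3, -0.7]
grip_width: 0.0853
[0.45714626 0.28733229 0.22665522] [-1.05907924e-03  9.92014880e-01  1.26116324e-01 -1.67692955e-04] [0.4171342  0.07854121 1.52652449 0.00212669 1.53624128 1.73495109] [[ 9.682e-01  2.502e-01 -6.000e-04]
 [ 2.502e-01 -9.682e-01  2.100e-03]
 [-1.000e-04 -2.100e-03 -1.000e+00]]
```

View pics/w9.png

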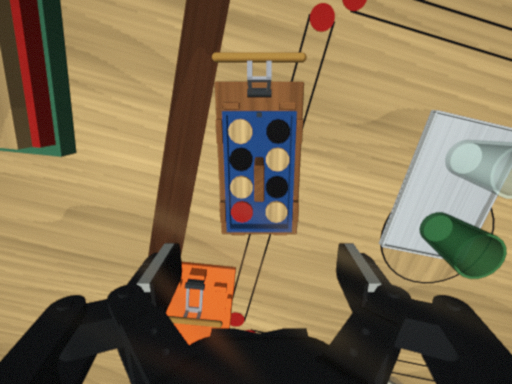

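The hasp now lies well back, with its bar at (259,57) beyond the hinge, and the fin is free at (259,180). I'll measure the tray again and then descend.

```bash
python3 - <<'E'
from h import *
z=np.load('pics/w9.npz'); im=z['im'];d=z['d']; cam=wcam(z['p'],z['q'])
H,S,V=cv2.split(cv2.cvtColor(im,cv2.COLOR_RGB2HSV))
roi=np.zeros(H.shape,bool); roi[95:245,205:310]=1
print('blue',rect(cam,roi&(H>100)&(H<125)&(S>150)&(V>50),.032))
W=cloud(cam,d); m=roi&(W[...,2]>.05)&(W[...,2]<.08); m[:120]=0
v,u=np.nonzero(m); P=W[m]; print('fin',len(P),P.mean(0),cv2.minAreaRect(P[:,:2].astype(np.float32)))
m=(W[...,2]>.05)&(W[...,2]<.12);m[75:]=0;m[:,:200]=0;m[:,320:]=0
P=W[m];print('bar',P.mean(0))
E
```

```text
blue ((0.45134446024894714, 0.2874789535999298), (0.15648213028907776, 0.0889572724699974), 14.519468307495117)
fin 398 [0.45333609 0.28820627 0.07192674] ((0.45123639702796936, 0.287722110748291), (0.04300248622894287, 0.010715815238654613), 14.509149551391602)
bar [0.57588899 0.31972148 0.08122553]
```

```bash
python3 -m jog '{"dr":[[0,0,0],[0,0,0],[0,0,0],[0,0,0],[0,0,0],[0,0,0],[0,0,0]],"slide":[[-0.0058,0.0003,-0.03],[0,0,-0.035],[0,0,-0.035],[0,0,-0.035],[0,0,-0.03],[0,0,-0.015],[0,0,-0.005]],"hand":[0,0,0,0,0,0,0]}'
python3 -m jog '{"dr":[[0,0,0],[0,0,0],[0,0,0],[0,0,0],[0,0,0],[0,0,0],[0,0,0],[0,0,0],[0,0,0]],"slide":[[0,0,0],[0,0,0],[0,0,0],[0,0,0],[0,0,0],[0,0,0],[0,0,0],[0,0,0],[0,0,0]],"hand":[1,1,1,1,1,1,1,1,1]}'
python3 - <<'E'
from h import *
s,im,d=grab('wrist'); save(im,'w10.png'); print(s['tool_pos'],s['tcp_rot'],s['wrist_force'],s['grip_width'])
E
```

```text
clock: 9.08
tool_pos: [0.4503, 0.2871, 0.0389]
tcp_rot: [-0.0, 0.992, 0.126, -0.002]
wrist_force: [-1.3, -0.5, 0.1]
grip_width: 0.0855
clock: 9.83
tool_pos: [0.4522, 0.2881, 0.0426]
tcp_rot: [-0.001, 0.992, 0.124, 0.0]
wrist_force: [-1.3, 0.2, 7.2]
grip_width: 0.011
[0.45217699 0.28805959 0.04264985] [-1.31336085e-03  9.92228894e-01  1.24418241e-01  4.45327375e-04] [-1.28600626  0.22918766  7.22368676] 0.011030894339874742
```

View pics/w10.png

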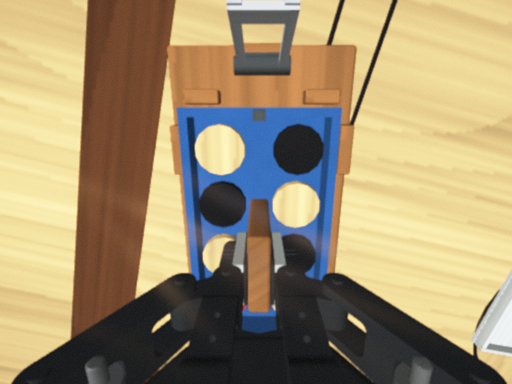

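The fin at (259,255) is between the pads, with a grip width of 11 mm. I'll lift straight up and check.

```bash
python3 -m jog '{"dr":[[0,0,0],[0,0,0],[0,0,0],[0,0,0],[0,0,0],[0,0,0],[0,0,0],[0,0,0],[0,0,0],[0,0,0]],"slide":[[0,0,0.005],[0,0,0.01],[0,0,0.015],[0,0,0.02],[0,0,0.025],[0,0,0.025],[0,0,0.025],[0,0,0.02],[0,0,0.01],[0,0,0.005]],"hand":[1,1,1,1,1,1,1,1,1,1]}'
python3 - <<'E'
from h import *
s,im,d=grab('wrist'); save(im,'w11.png'); print(s['tool_pos'],s['tcp_rot'],s['wrist_force'],s['torque'],s['grip_width'])
s,im,d=grab('side'); save(im,'s11.png')
E
```

```text
clock: 10.72
tool_pos: [0.4521, 0.288, 0.2038]
tcp_rot: [-0.001, 0.992, 0.124, 0.001]
wrist_force: [0.5, 0.5, -1.7]
grip_width: 0.0113
[0.45214241 0.28802719 0.20382397] [-0.00147886  0.99223762  0.12434353  0.00100716] [ 0.52704761  0.52213574 -1.73666812] [-0.01397983 -0.0340133  -0.00573675] 0.01130809359649085
```

View pics/w11.png

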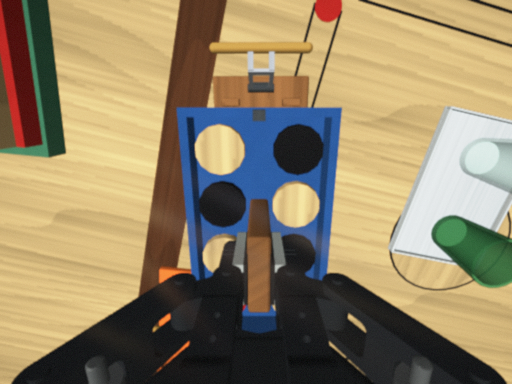

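View pics/s11.png

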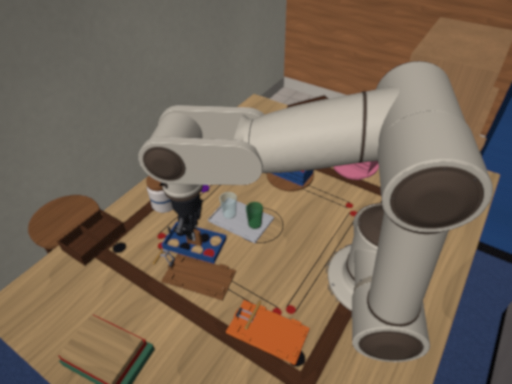

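The tray hangs level, with the cradle empty below it and the hasp still back (bar at (261,47)). I'll carry it over the cups at this height, about 80 mm above their rims.

```bash
python3 -m jog '{"dr":[[0,0,-0.9],[0,0,-0.9],[0,0,-0.9],[0,0,-0.9],[0,0,-0.9],[0,0,-0.9],[0,0,-0.9],[0,0,-0.9],[0,0,-0.9],[0,0,-0.9]],"slide":[[0,-0.01,0],[0,-0.02,0],[0,-0.028,0],[0,-0.03,0],[0,-0.03,0],[0,-0.03,0],[0,-0.03,0],[0,-0.03,0],[0,-0.03,0],[0,-0.03,0]],"hand":[1,1,1,1,1,1,1,1,1,1]}'
python3 -m jog '{"dr":[[0,0,-0.9],[0,0,-0.9],[0,0,-0.9],[0,0,-0.9],[0,0,-0.9],[0,0,-0.7],[0,0,0],[0,0,0]],"slide":[[0,-0.03,0],[0,-0.03,0],[0,-0.03,0],[0,-0.02,0],[0,-0.015,0],[0,-0.01,0],[0,0,0],[0,0,0]],"hand":[1,1,1,1,1,1,1,1]}'
python3 - <<'E'
from h import *
s,im,d=grab('wrist'); save(im,'w12.png'); print(s['tool_pos'],s['tcp_rot'],s['wrist_force'],s['torque'],s['grip_width'])
np.savez('pics/w12.npz',im=im,d=d,p=s['tool_pos'],q=s['tcp_rot'])
s,im,d=grab('top'); save(im,'t12.png');np.savez('pics/t12.npz',im=im,d=d)
s,im,d=grab('side'); save(im,'s12.png');np.savez('pics/s12.npz',im=im,d=d)
E
```

```text
clock: 11.65
tool_pos: [0.4508, 0.0181, 0.2006]
tcp_rot: [-0.001, 0.999, 0.045, -0.001]
wrist_force: [0.4, 0.1, -2.5]
grip_width: 0.0111
clock: 12.32
tool_pos: [0.4514, -0.1151, 0.2011]
tcp_rot: [-0.001, 1.0, 0.0, -0.001]
wrist_force: [0.3, 0.5, -2.8]
grip_width: 0.0112
[ 0.451398   -0.11507942  0.20114392] [-1.49149895e-03  9.99998688e-01  2.85771187e-04 -5.64420912e-04] [ 0.31610408  0.45073561 -2.75130576] [ 0.04308279 -0.02658934  0.00442148] 0.011199195899078447
```

View pics/w12.png

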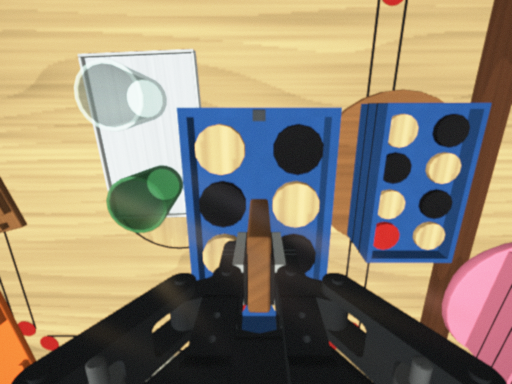

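View pics/t12.png

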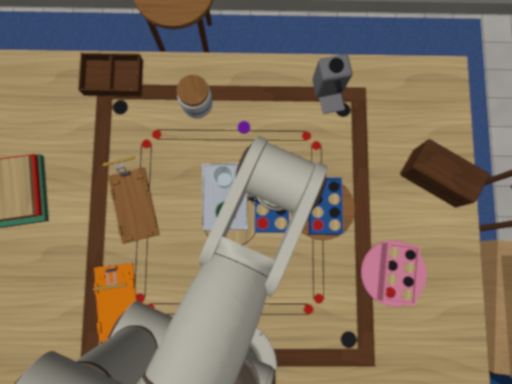

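View pics/s12.png

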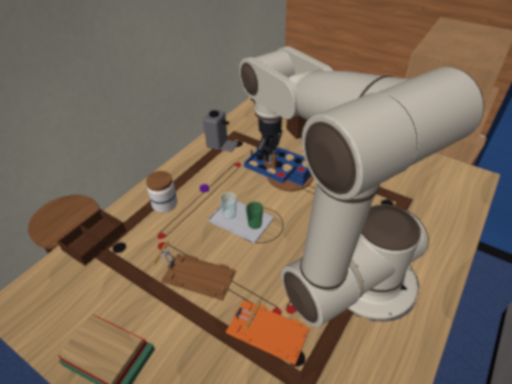

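```bash
python3 - <<'E'
from h import *
z=np.load('pics/w12.npz'); im=z['im'];d=z['d']; cam=wcam(z['p'],z['q']); W=cloud(cam,d)
H,S,V=cv2.split(cv2.cvtColor(im,cv2.COLOR_RGB2HSV))
save(cv2.resize(im[90:275,335:505],(680,740),interpolation=cv2.INTER_CUBIC)[:600],'w12c.png')
m=(W[...,2]>.088)&(W[...,2]<.104); m[:,:340]=0; m[:90]=0; m[275:]=0
P=W[m].astype(np.float32); print(len(P),P[:,2].mean(),cv2.minAreaRect(P[:,:2]))
# held tray rim
m=(W[...,2]>.185)&(W[...,2]<.2)&(H>100)&(H<125)&(S>150); m[:,345:]=0; m[285:]=0
P=W[m]; print('held rim z',np.percentile(P[:,2],[10,50,90]))
# trays edges in picture at rim height: top edge row & left/right columns
z=np.load('pics/t12.npz'); cam=env.camera_model('top'); H,S,V=cv2.split(cv2.cvtColor(z['im'],cv2.COLOR_RGB2HSV))
m=(H>100)&(H<125)&(S>150)&(V>60); m[:,:306]=0;m[:,345:]=0;m[:170]=0;m[245:]=0
print('top cam',rect(cam,m,.096))
Wt=cloud(cam,z['d']); mm=m&(Wt[...,2]>.088); print(cv2.minAreaRect(Wt[mm][:,:2].astype(np.float32)),Wt[mm][:,2].mean())
E
```

```text
Traceback (most recent call last):
cv2.error: OpenCV(4.12.0) /io/opencv/modules/imgproc/src/convhull.cpp:143: error: (-215:Assertion failed) total >= 0 && (depth == CV_32F || depth == CV_32S) in function 'convexHull'
```

View pics/w12c.png

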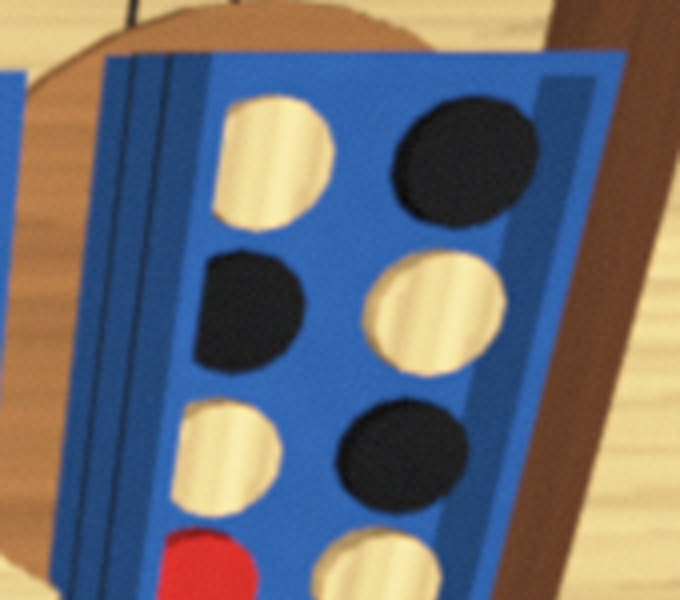

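```bash
python3 - <<'E'
from h import *
ac=np.ascontiguousarray
z=np.load('pics/w12.npz'); im=z['im'];d=z['d']; cam=wcam(z['p'],z['q']); W=cloud(cam,d).astype(np.float32)
H,S,V=cv2.split(cv2.cvtColor(im,cv2.COLOR_RGB2HSV))
save(cv2.resize(im[200:275,335:485],(750,375),interpolation=cv2.INTER_CUBIC),'w12d.png')
m=(W[...,2]>.090)&(W[...,2]<.102)&(H>100)&(H<125)&(S>150); m[:,:345]=0; m[:90]=0; m[275:]=0
P=W[m]; print(len(P),P[:,2].mean(),cv2.minAreaRect(ac(P[:,:2])))
m=(W[...,2]>.18)&(W[...,2]<.2)&(H>100)&(H<125)&(S>150); m[:,345:]=0; m[285:]=0
P=W[m]; print('held rim z',np.percentile(P[:,2],[10,50,90]), P[:,:2].min(0),P[:,:2].max(0))
z=np.load('pics/t12.npz'); camt=env.camera_model('top'); H,S,V=cv2.split(cv2.cvtColor(z['im'],cv2.COLOR_RGB2HSV))
m=(H>100)&(H<125)&(S>150)&(V>60); m[:,:306]=0;m[:,345:]=0;m[:170]=0;m[245:]=0
print('top cam',rect(camt,m,.096))
Wt=cloud(camt,z['d']).astype(np.float32); mm=m&(Wt[...,2]>.088); print(cv2.minAreaRect(ac(Wt[mm][:,:2])),Wt[mm][:,2].mean())
E
```

```text
3774 0.09571325 ((0.4536519944667816, -0.2713857889175415), (0.1585850864648819, 0.09204089641571045), 0.20551855862140656)
held rim z [0.18383977 0.1913166  0.19227354] [ 0.41387972 -0.15851839] [ 0.52898365 -0.06911235]
top cam ((0.4486169219017029, -0.2705461084842682), (0.08702713996171951, 0.15402285754680634), 89.27214050292969)
((0.37276190519332886, -0.22329558432102203), (0.12432751804590225, 0.3424704968929291), 45.73735046386719) 0.13069691
```

View pics/w12d.png

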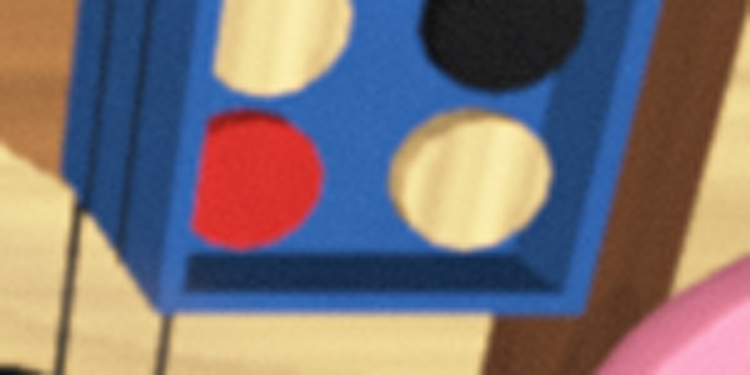

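```bash
python3 - <<'E'
from h import *
z=np.load('pics/w12.npz'); im=z['im'];cam=wcam(z['p'],z['q'])
c=np.array([ray(cam,u-.5,v-.5,.096) for u,v in [(388.3,103),(491.8,103),(451.6,262.4),(367.4,262.4)]]); print(c,c.mean(0))
print('sides',np.linalg.norm(c-np.roll(c,1,0),axis=1), np.degrees(np.arctan2(*(c[0]-c[3])[[1,0]])),np.degrees(np.arctan2(*(c[1]-c[2])[[1,0]])))
# held tray corners: far edge
print('held far corners',ray(cam,178.5,107.5,.192),ray(cam,341,107.5,.192))
e=ray(cam,259.5,107.5,.192); print(e)
save(cv2.resize(im[95:285,165:355],(570,570),interpolation=cv2.INTER_CUBIC),'w12e.png')
E
```

```text
[[ 0.53334046 -0.22650384  0.096     ]
 [ 0.53349804 -0.31703738  0.096     ]
 [ 0.3736067  -0.31730136  0.096     ]
 [ 0.37330215 -0.22827437  0.096     ]] [ 0.45343684 -0.27227924  0.096     ]
sides [0.1600481  0.09053367 0.15989156 0.08902751] 0.6338450281900745 0.09459596914619241
held far corners [ 0.52922494 -0.07008055  0.192     ] [ 0.52938209 -0.15815384  0.192     ]
[ 0.52930333 -0.11401481  0.192     ]
```

View pics/w12e.png

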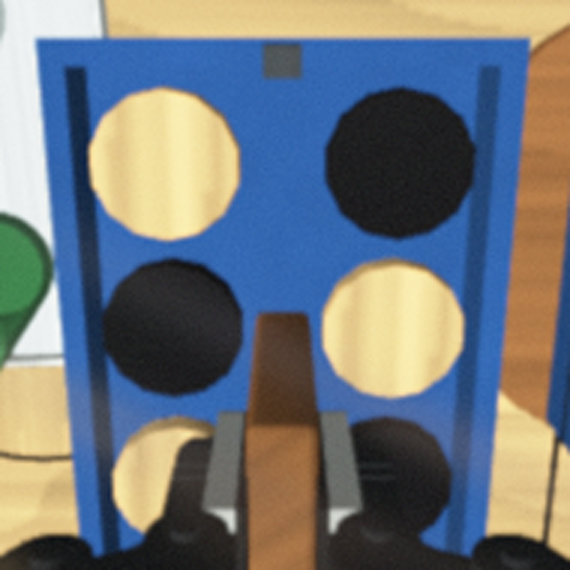

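```bash
python3 -m jog '{"dr":[[0,0,0.1],[0,0,0.1],[0,0,0.1],[0,0,0],[0,0,0],[0,0,0],[0,0,0],[0,0,0]],"slide":[[0.001,-0.015,0],[0.001,-0.028,0],[0.001,-0.03,0],[0.001,-0.03,0],[0,-0.03,0],[0,-0.015,0],[0,-0.01,0],[0,0,0]],"hand":[1,1,1,1,1,1,1,1]}'
python3 -m jog '{"dr":[[0,0,0],[0,0,0],[0,0,0],[0,0,0],[0,0,0]],"slide":[[0,0,-0.01],[0,0,-0.012],[0,0,-0.01],[0,0,-0.005],[0,0,0]],"hand":[1,1,1,1,1]}'
python3 - <<'E'
from h import *
for n in ['wrist','top','side']:
    s,im,d=grab(n); save(im,n[0]+'13.png'); np.savez('pics/%s13.npz'%n[0],im=im,d=d,p=s['tool_pos'],q=s['tcp_rot'])
print(s['tool_pos'],s['tcp_rot'],s['wrist_force'],s['grip_width'])
E
```

```text
clock: 13.13
tool_pos: [0.4559, -0.2738, 0.2016]
tcp_rot: [-0.001, 1.0, 0.003, -0.0]
wrist_force: [0.2, 0.3, -2.5]
grip_width: 0.0107
clock: 13.55
tool_pos: [0.4554, -0.2721, 0.1631]
tcp_rot: [-0.002, 1.0, 0.004, -0.001]
wrist_force: [0.0, 0.2, -2.0]
grip_width: 0.0111
[ 0.45588753 -0.27276223  0.16482998] [-1.22676724e-03  9.99992870e-01  3.57101519e-03 -5.40593712e-05] [-0.96470359 -0.26179899 -1.72439203] 0.010877851924584528
```

View pics/w13.png

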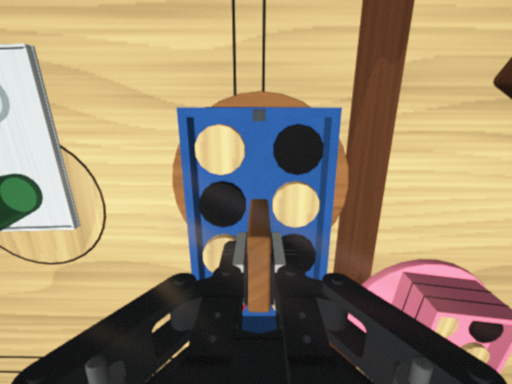

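View pics/t13.png

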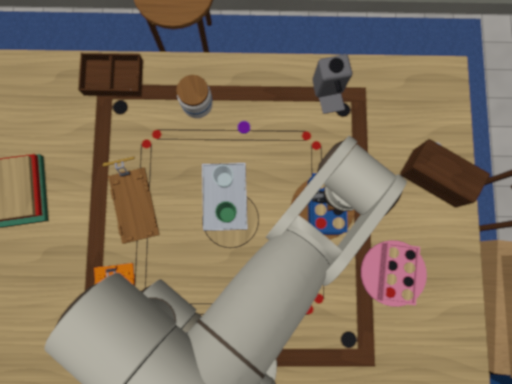

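View pics/s13.png

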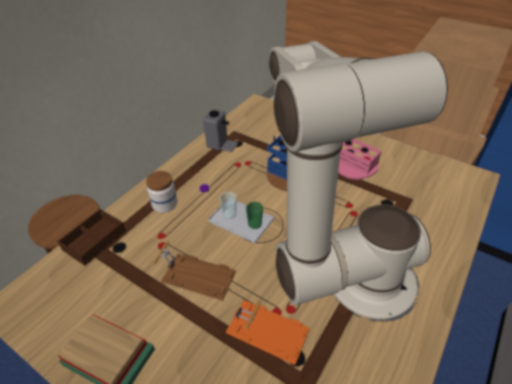

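```bash
python3 -m jog '{"dr":[[0,0,0],[0,0,0],[0,0,0],[0,0,0],[0,0,0],[0,0,0],[0,0,0]],"slide":[[0,0,-0.005],[0,0,-0.006],[0,0,-0.006],[0,0,-0.004],[0,0,0],[0,0,0],[0,0,0]],"hand":[1,1,1,1,1,1,1]}'
python3 - <<'E'
from h import *
for n in ['wrist','side']:
    s,im,d=grab(n); save(im,n[0]+'14.png'); np.savez('pics/%s14.npz'%n[0],im=im,d=d,p=s['tool_pos'],q=s['tcp_rot'])
print(s['tool_pos'],s['tcp_rot'],s['wrist_force'],s['grip_width'])
z=np.load('pics/w14.npz'); im=z['im']; cam=wcam(z['p'],z['q'])
H,S,V=cv2.split(cv2.cvtColor(im,cv2.COLOR_RGB2HSV)); print([(H[v,u],S[v,u],V[v,u]) for v,u in [(180,178),(180,160),(100,255),(180,345)]])
W=cloud(cam,z['d']).astype(np.float32)
m=(H>100)&(H<125)&(S>150)&(V>90)&(W[...,2]>.125); m[290:]=0; m[:,:150]=0; m[:,360:]=0
P=W[m]; print('held rim z',np.percentile(P[:,2],[50,90]),'y',P[:,1].min(),P[:,1].max(),'xmax',P[:,0].max())
save(cv2.resize(im[80:300,150:370],(600,600),interpolation=cv2.INTER_CUBIC),'w14c.png')
zs=np.load('pics/s14.npz'); save(cv2.resize(zs['im'][120:200,240:350],(770,560),interpolation=cv2.INTER_CUBIC),'s14c.png')
E
```

```text
clock: 14.28
tool_pos: [0.4559, -0.2732, 0.144]
tcp_rot: [-0.001, 1.0, 0.003, 0.0]
wrist_force: [-0.7, -0.1, -2.0]
grip_width: 0.0114
[ 0.45590716 -0.2732057   0.1440871 ] [-1.04738043e-03  9.99993946e-01  3.31559836e-03  1.32363083e-04] [-0.07602201 -0.96295478 -2.0564753 ] 0.011196144849178741
[(np.uint8(14), np.uint8(150), np.uint8(170)), (np.uint8(21), np.uint8(96), np.uint8(233)), (np.uint8(14), np.uint8(155), np.uint8(168)), (np.uint8(14), np.uint8(153), np.uint8(182))]
held rim z [0.13438208 0.13526782] y -0.31628424 -0.22661565 xmax 0.53414154
```

View pics/w14c.png

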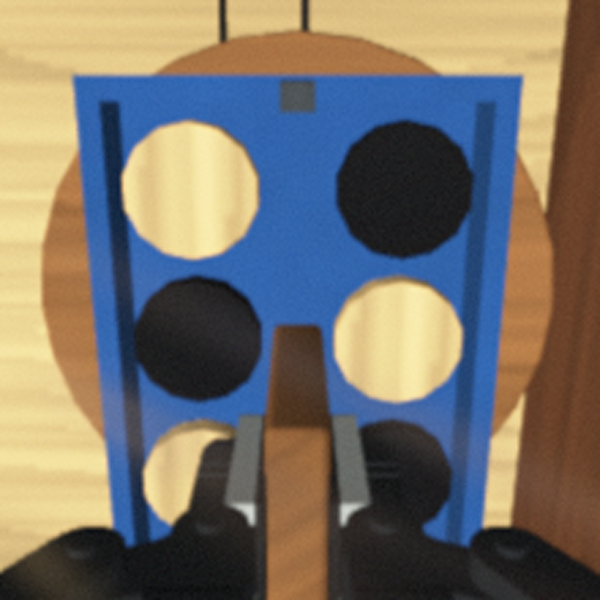

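View pics/s14c.png

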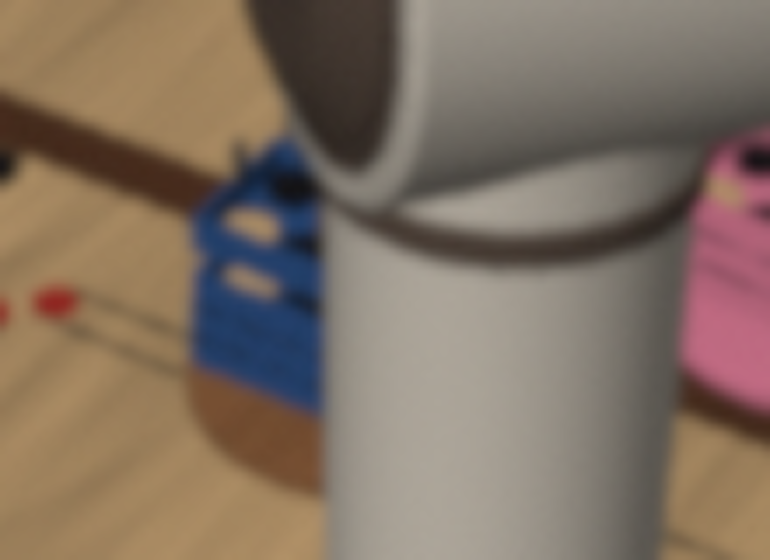

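In the wrist view the held tray sits centred over the platter, with tray mid-column and platter mid-column both at about 259. The side view shows an open gap with the stack's coins visible through it. The last measurements agree: held tray centre (0.454, -0.2715), stack centre (0.4535, -0.272), gap about 16 mm. Handing in.

```bash
python3 - <<'E'
from h import *
s=env.observe(); print(s['clock'],np.abs(s['qd']).max(),s['grip_width'])
print(env.sign_off())
E
```

```text
14.3833 0.0002902554310596615 0.011203531512225069
the job is handed in; nothing more can be done
None
```

The tray is held level above the stack with a gap of about 16 mm, and I handed the job in at 14.4 s; no verdict was reported.

**What I did:** I gripped the hasp's bar and swung it back to about 1.9 rad. I then lifted the tray by its handle, carried it about 80 mm above the cup rims, and stopped over the stack.

**Last checks:**
- **Alignment:** the tray's centre is within about 1 mm of the stack's in plan, and the long sides are within about 0.5° of parallel.
- **Height:** the gap came out at 15.5 mm from the arm's position and about 17 mm from the wrist camera, so the two differ by 1–2 mm. The side view shows the gap open.
- **Hold:** the grip width is 11 mm on the 12 mm handle, the wrist force is steady at about -2 N (the tray's weight), and the arm is at rest.
- **Hasp and surroundings:** in the last top view the hasp lies back beyond its hinge, and the cups, striker and canister look unmoved. The arm partly hid the stack there, and I did not measure its end again. No contact with it showed.

**Disagreements and slips:**
- **Top camera:** it placed the tray and the stack 3–5 mm away from where the wrist camera did. I used the wrist camera, which agrees with itself for the held tray and the stack.
- **Hasp swing:** the upward wrist force briefly reached 27 N when my arc ran slightly low; I corrected it.
- **Carry move:** my first carry move stopped about 160 mm short because I miscounted the rows, which did no harm.

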